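# Slide the rod crate home and shut its gate

### The arm

A 6-joint arm with a two-finger parallel gripper is mounted at the origin on the work surface. World frame = base frame: x ahead of the robot, y to its left, z up, the work surface at z = 0. Lengths are in m, angles in rad, forces in N, time in s.
With the tool pointing down it reaches from about 0.375 to 0.825 m from the base axis. Payload 5.5 kg.
Tool frame: the origin (TCP) lies between the finger pads; the fingertips stand 11 mm ahead of it and the grasp point (between the pads) lies 8 mm behind it; y points along the fingers, x is the direction in which the jaws open and shut, and the axes are right-handed (so a half turn about y gives the same grasp; the last joint's range is limited). The gripper opens to 85 mm and grips with 20 to 120 N. Pads are 22 mm wide; open, the fingers measure 114 mm over their backs; the gripper's body (76 mm by 85 mm) begins 54 mm behind the grasp point. The pads swing forward as they close: fully open they stand 13 mm farther back than shut.
Start: joints at [-1.348, 0.314, -0.047, 1.21, 0, 1.571], TCP at [0.133, -0.585, 0.242] pointing down, gripper open.
Joint ranges: [-2.67, 2.67], [-0.69, 1.73], [-1.03, 1.25], [-2.08, 2.16], [-1.42, 1.45], [-3.14, 3.14]. Speed limits (rad/s): [2.39, 2.39, 3.01, 3.14, 3.14, 3.14].

### API

Orientations are given as a rotation vector (axis times angle).
In Python, from workcell import ctrl gives the robot as it stands.
- The arm moves only by the tool arm_command, never from a script. Its argument "series" is a list of rows, each a list of 7 numbers: the shift along the tool's x, y, z as a fraction of full scale, then the turn, a rotation vector about the tool's x, y, z as a fraction of full scale, then the finger opening in mm, from 0 to 85.4. A call has 1 to 12 rows; each row is the pose to reach, as a shift and turn from the pose measured when the call began, along the tool's axes at that moment, turning the shorter way round; what a row does not reach only later rows make up. Full scale, the value 1, is 25 cm for a shift and pi rad for a turn. A row lasts 1/12 s, in which the tool goes at most 41.7 mm and 7.16 degrees, less where a joint would pass 70% of its speed; a pose out of reach is approached as far as the arm can. A call with a number of a shift or a turn outside -1 to 1 is refused whole. A call with a gripper value outside its range is refused whole. The fingers move at their own pace and stop on an object; the grip force is fixed at half the most. Time passes only in rows, so rows that repeat a pose let the fingers close. It gives the time, the measured TCP pose, the force and the opening at its end, in the units of the state.
- ctrl.state(): the state, without advancing time (a new reading comes with each control period).
- ctrl.camera(name): name is "side" or "top"; returns a dict with "color" (420x560x3 uint8, red, green, blue), "K" (3x3 intrinsics, pixels), "rvec" (rotation vector, rad) and "tvec" (3), from world to camera coordinates, as OpenCV has them. Camera axes: x right, y down, z forward; pixel columns grow to the right and rows downward; lengths in m; the calibration is good to about 2 mm. A picture is of the moment at which its call begins. There is no depth.
- ctrl.finish_job(): hands the job in, once; it reports no verdict.
The state is a dict: "clock": time; "qpos": joint angles; "joint_velocities": joint speeds; "joint_torque": joint torques, N m; "eef_pos": TCP position; "ee_rot": TCP orientation; "ft_force": force on the tool from outside, world axes, zero at the start; "torque": the same for the moment, N m; "gripper_width": opening from 0.0 (shut) to 1.0 (fully open).
Only numpy, scipy, OpenCV 4.12 (cv2) and the standard library are available. Lean on these libraries where they do the work, as an engineer would, in place of code of your own. Each camera call takes 0.05 s, during which the arm holds its last target. There are 200 camera calls.

### The job

At the glass-working bench, push the tall, top-heavy crate of glass rods across the bench into its steel parking dock until it sits squarely home against the rear stop. It tips if pushed high up, so push low, near its base, to keep it upright and sliding, and do not lift it. Then push the dock's swinging gate bar fully shut behind it, leaving the other loose things on the bench where they are.

Things in the scene. Friction and masses are not known exactly. Their poses are not given: they have to be found in the camera images.
- rod_crate: tall open plywood crate of upright glass rods, footprint 100 (x) by 150 (y) mm, walls 180 mm high, rods to 280 mm, about 0.9 kg, loose. Origin: centre of its underside, z up. Push its flat -x face (150 mm wide, towards the robot). Starts in front of the dock's mouth, roughly in line. Pushed at 35 mm height or lower it slides, pushed high up it tips over
- dock: fixed steel dock, open towards its own -x (the robot). Origin: on the bench at the crate's home: a crate that is home has its origin here, axes parallel. Rear stop 45 mm high, face at x = +50 mm. Side rails 22 mm high, inner faces at y = +90 / -90 mm, x = -50 to +50; splayed lead-ins go on to x = -84, y = +117 / -117 mm
- gate (a joint): angle (rad) of the gate: flat steel bar, 130 mm long, 14 thick, 28 tall (27 to 55 mm above the bench), swinging level about an upright hinge at the left of the dock's mouth. 0 = shut (hard stop): across the mouth, pointing along dock -y, 13 mm clear of a crate that is home. 1.57 = pointing along dock -x; more = outwards, left. Starts at 1.8 to 2.2; slight friction, stays where left
- gate_hinge (a point): on the gate's hinge axis, at mid-height of the bar (41 mm above the bench); at x = -70, y = +126 mm in the dock's frame
- gate_tip (a point): middle of the free end of the gate bar, at mid-height of the bar, 130 mm from the hinge axis
- frit_jar: bystander, loose: squat amber glass jar, 60 mm across, 85 mm high, beside the dock on its right; origin centre of its underside
- tool_cup: bystander, loose: steel cup 68 mm across, 100 mm high, with tools standing in it to 165 mm, behind the gate's hinge to the left of the dock; origin centre of its underside
- paddle: bystander, loose: shaping paddle (spatula shape) lying on the bench right of the crate; origin on its underside near its middle
- mould: bystander, loose: brass mould block 60 by 100 by 22 mm behind the dock; origin centre of its underside
- hammer: bystander, loose: small hammer lying on the bench far right; origin on its underside near its middle
- water: bystander, loose: clear water bottle 64 mm across, 190 mm high, far left; origin centre of its underside

How it is judged:
On the way, in this order (a step that is already met when the one before it is completed fails the run):
1. the crate stands home in the dock, square against the rear stop, with the gate still open (x of rod_crate in the frame of dock between -0.01 and 0.008 m and y of rod_crate in the frame of dock between -0.018 and 0.018 m and angle between the x axis of rod_crate and the x axis of dock, either way round below 0.1 rad and angle between rod_crate's own z axis and vertical below 0.05 rad and value of joint gate above 0.8 rad), for 0.2 s.
2. the gate is shut behind the crate (value of joint gate below 0.1 rad), for 0.2 s.
At the end, for the whole second after the job is handed in: The crate stands upright and at rest in the dock, within 10 mm of the rear stop and within 0.1 rad of square, between the side rails, and the gate is within 0.1 rad of shut (x of rod_crate in the frame of dock between -0.01 and 0.008 m and y of rod_crate in the frame of dock between -0.018 and 0.018 m and angle between the x axis of rod_crate and the x axis of dock, either way round below 0.1 rad and angle between rod_crate's own z axis and vertical below 0.05 rad and linear speed of rod_crate below 0.02 m/s and value of joint gate below 0.1 rad); the robot touches nothing.
It fails at once if the crate tips by more than 0.2 rad (angle between rod_crate's own z axis and vertical above 0.2 rad).
It fails at once if the crate is lifted off the bench by more than 20 mm (height (world z) of rod_crate above 0.02 m).
It fails at once if another loose thing is moved by more than 30 mm (distance of any of frit_jar, tool_cup, paddle, mould, hammer, water from where it was at the start of the episode above 0.03 m).
It also fails if it takes over 72 s, if anything falls off the work surface, if the arm or the gripper's body presses on something with over 40 N, if the wrist force passes 120 N, or if a joint passes its speed limit or range.

## Working session

There is one attempt and no reset: what is moved stays moved. The work goes in short steps, Python scripts to look and compute and a tool call to move; the robot and the scene stay as the last step left them, time stands still between calls to the robot, and variables do not carry over. Pictures are saved under pics/ and viewed, about 8 in all and at most 12, crops included, and the job is handed in when it is done.

Besides the shell and the picture viewer there is one more tool, called after "Request:" by a JSON object that holds its "fn" and its "kwargs", one argument or row to a line. arm_command: Moves the arm, as the interface text tells. Shift numbers are shares of 25 cm and turn numbers shares of pi rad, none past 1 either way. Its arguments: {"type":"object","properties":{"series":{"type":"array"}},"required":["series"]}

```bash
mkdir -p pics; cat > h.py <<'E'
import numpy as np, cv2
from workcell import ctrl
def cam(n):
    c=ctrl.camera(n); R=cv2.Rodrigues(np.array(c['rvec'],float))[0]; t=np.array(c['tvec'],float).ravel()
    return c['color'],np.array(c['K'],float),R,t
def ray(px,c,z):
    _,K,R,t=c; d=R.T@np.linalg.inv(K)@np.array([px[0],px[1],1.]); o=-R.T@t
    return o+d*(z-o[2])/d[2]
def proj(P,c):
    _,K,R,t=c; p=K@(R@np.asarray(P,float)+t); return p[:2]/p[2]
def save(c,name,f=1): cv2.imwrite('pics/'+name,cv2.resize(c[0][:,:,::-1],None,fx=f,fy=f,interpolation=cv2.INTER_CUBIC))
E
python3 - <<'E'
from h import *
s=ctrl.state(); print(s)
for n in('side','top'):
    c=cam(n); save(c,n+'0.png',1.42); print(n,c[1].tolist(),(-c[2].T@c[3]).round(3),c[2].round(2).tolist())
E
```

```text
{'clock': 0.0, 'qpos': array([-1.34805810e+00,  3.14219893e-01, -4.80888952e-02,  1.21017181e+00,
       -5.05722850e-06,  1.57079271e+00]), 'joint_velocities': array([-0.00051513, -0.00077207,  0.00055034, -0.00034349, -0.00097854,
       -0.00021269]), 'joint_torque': array([ 1.38685704e-03, -5.39600408e+01,  3.39739323e+01,  1.91989745e-02,
        1.42439653e-04,  9.97835116e-06]), 'eef_pos': array([ 0.13241688, -0.58463874,  0.2414339 ]), 'ee_rot': array([-1.30527692,  1.04449648, -1.04229129]), 'ft_force': array([0.64186465, 0.79438735, 0.52779404]), 'torque': array([ 0.03217064, -0.01617031, -0.02308794]), 'gripper_width': 1.0039893255219818}
side [[380.14590363838477, 0.0, 281.8781882849918], [0.0, 380.14590363838477, 205.2156203140727], [0.0, 0.0, 1.0]] [ 0.758 -0.779  0.675] [[0.98, 0.22, 0.02], [0.15, -0.59, -0.79], [-0.16, 0.77, -0.61]]
top [[389.01193891578436, 0.0, 276.90366297114093], [0.0, 389.01193891578436, 212.35813288272286], [0.0, 0.0, 1.0]] [0.316 0.006 1.293] [[0.04, -1.0, -0.0], [-0.98, -0.03, -0.21], [0.21, 0.01, -0.98]]
```

View pics/top0.png

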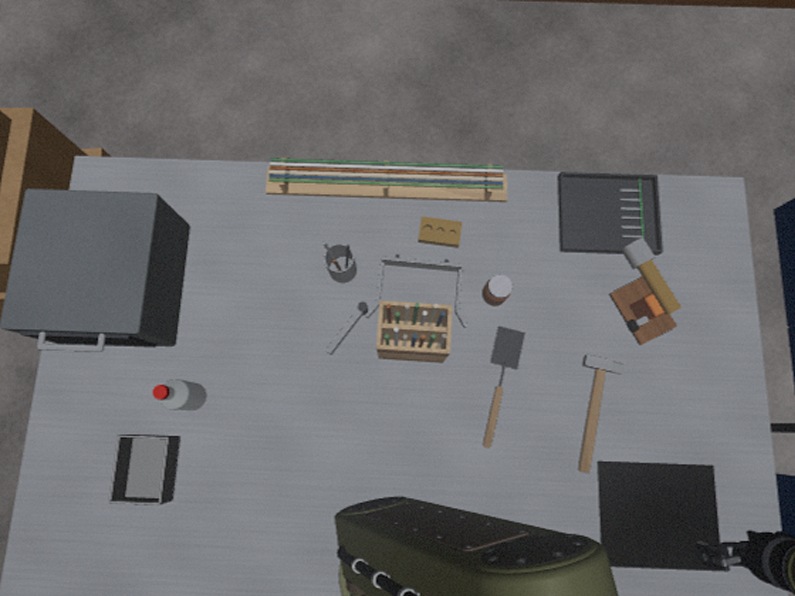

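View pics/side0.png

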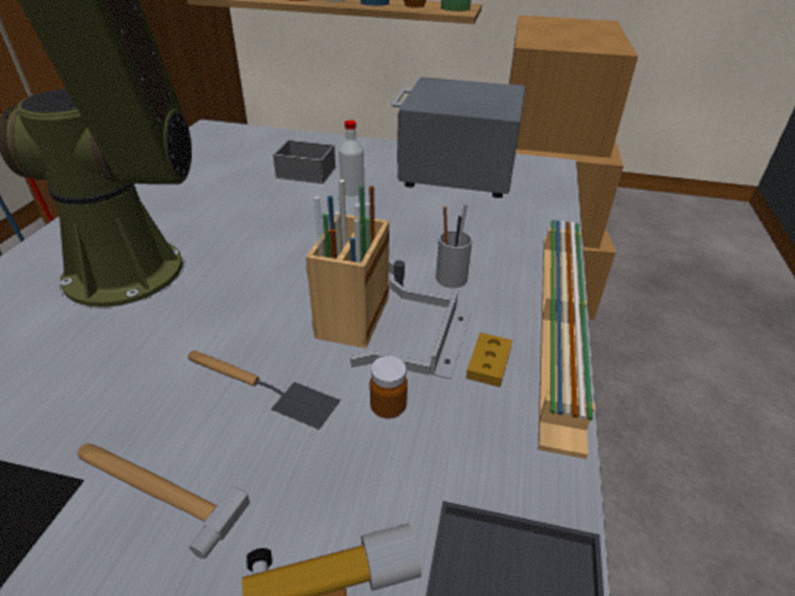

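```bash
python3 - <<'E'
from h import *
from scipy.spatial.transform import Rotation as R
print(R.from_rotvec(ctrl.state()['ee_rot']).as_matrix().round(3))
E
```

```text
[[ 0.221 -0.     0.975]
 [-0.975  0.002  0.221]
 [-0.002 -1.    -0.   ]]
```

The overhead view (1.42x) shows the crate at about (415,330), with the dock beyond it: rear stop around (422,263), rails at x≈382 and 460. The gate bar runs from (363,308) to (330,352). The jar is at (497,290), the cup at (340,260) and the paddle at (505,385). Next I'll crop for precise pixels.

```bash
python3 - <<'E'
from h import *
t=cam('top'); s=cam('side')
np.savez('c0.npz',t=t[0],s=s[0])
cv2.imwrite('pics/t1.png',cv2.resize(t[0][165:275,220:366,::-1],None,fx=5.4,fy=5.4,interpolation=cv2.INTER_CUBIC))
cv2.imwrite('pics/s1.png',cv2.resize(s[0][120:270,200:370,::-1],None,fx=4,fy=4,interpolation=cv2.INTER_CUBIC))
E
```

```text
(no output)
```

View pics/t1.png

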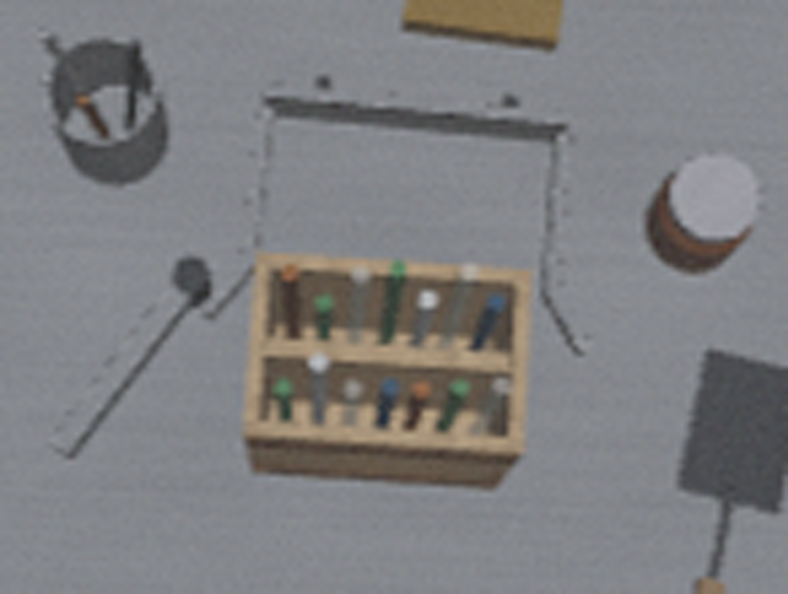

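View pics/s1.png

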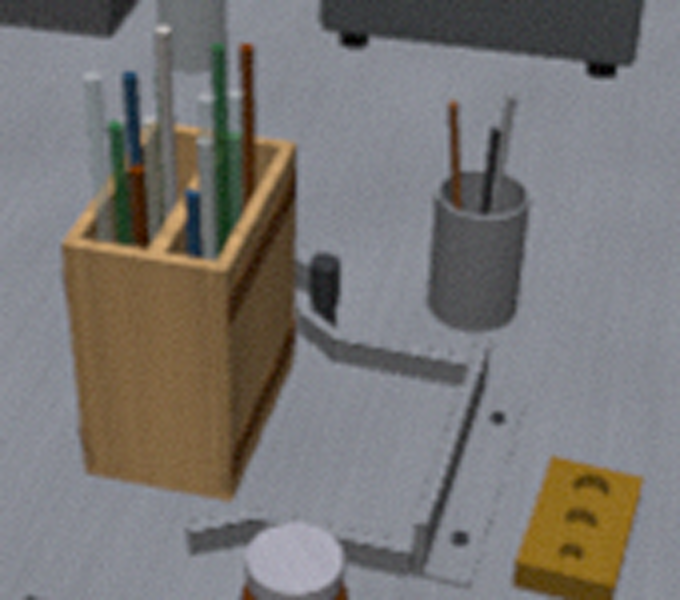

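Crop readings:

| Feature | Overhead crop pixels |
|---|---|
| Crate rim corners | (259,253), (531,270), (521,452), (245,436) |
| Crate base, near edge | (255,472) to (497,488) |
| Rear stop, top of face | (266,98) to (567,127) |
| Rear stop, foot of face | (272,115) to (557,139) |
| Gate hinge cap | (192,276) |
| Gate tip, around | (65,450) |

The side crop shows the crate base at (88,472) and (232,497), and the stop foot at about (420,568).

```bash
python3 - <<'E'
from h import *
T=cam('top');S=cam('side')
ft=788/146
def t(u,v,z): return ray(((u+.5)/ft-.5+220,(v+.5)/5.4-.5+165),T,z)[:2].round(4)
def s(u,v,z): return ray(((u+.5)/4-.5+200,(v+.5)/4-.5+120),S,z)[:2].round(4)
def tri(a,b):
    o=[];A=np.zeros((3,3));r=np.zeros(3)
    for (u,v),c,f in((a,T,(ft,5.4,220,165)),(b,S,(4,4,200,120))):
        p=((u+.5)/f[0]-.5+f[2],(v+.5)/f[1]-.5+f[3]);x0=ray(p,c,0);d=ray(p,c,.3)-x0;d/=np.linalg.norm(d);M=np.eye(3)-np.outer(d,d);A+=M;r+=M@x0
    return np.linalg.solve(A,r).round(4)
print('rim FL FR NR NL',*[t(*p,.18) for p in((259,253),(531,270),(521,452),(245,436))])
print('base NL NR',t(255,472,0),t(497,488,0),'side NR FR',s(88,472,0),s(232,497,0))
print('rim tri NR,FR,FL',tri((521,452),(68,245)),tri((531,270),(232,270)),tri((259,253),(293,145)))
print('stop top',t(266,98,.045),t(567,127,.045),'foot',t(272,115,0),t(557,139,0),'side foot R',s(424,570,0))
print('stop tri left top',tri((266,98),(488,350)))
print('railL',t(272,115,0),t(262,243,.0),'railR',t(557,139,0),t(548,290,0),'tips',t(210,318,.022),t(580,352,.022))
print('hinge top',t(192,274,.07),'hinge tri',tri((192,274),(325,258)),'bar tip',t(62,450,.055),'bar lower edge',t(72,455,.055),t(200,300,.055),'upper edge',t(52,440,.055),t(165,295,.055))
print('jar',t(714,197,.085),'cup',t(102,90,.1),'paddle',t(708,350,0),t(680,487,0))
E
```

```text
rim FL FR NR NL [0.5621 0.0452] [ 0.5578 -0.1024] [ 0.4588 -0.0984] [0.4621 0.0486]
base NL NR [0.4637 0.0484] [ 0.4591 -0.1008] side NR FR [ 0.4589 -0.0972] [ 0.556  -0.0973]
rim tri NR,FR,FL [ 0.46   -0.0981  0.1785] [ 0.5591 -0.1018  0.1805] [0.5612 0.0449 0.1795]
stop top [0.6902 0.0498] [ 0.6781 -0.1365] foot [0.6926 0.047 ] [ 0.683  -0.1353] side foot R [ 0.6866 -0.1311]
stop tri left top [0.6957 0.0508 0.0334]
railL [0.6926 0.047 ] [0.6084 0.05  ] railR [ 0.683  -0.1353] [ 0.5845 -0.1307] tips [0.555  0.0793] [ 0.5419 -0.1485]
hinge top [0.5722 0.0885] hinge tri [0.5735 0.0889 0.0643] bar tip [0.4663 0.1613] bar lower edge [0.4636 0.1552] [0.5596 0.0839] upper edge [0.472  0.1676] [0.5619 0.1051]
jar [ 0.6265 -0.2194] cup [0.6752 0.1451] paddle [ 0.5499 -0.2309] [ 0.4638 -0.2133]
```

```bash
cat >> h.py <<'E'
from scipy.spatial.transform import Rotation as Ro
D=np.array([.6355,-.041,0]);YAW=-.055
def d2w(x,y,z=0): return D+Ro.from_euler('z',YAW).apply([x,y,z])
def tgt(yaw,tilt,roll=0):
    # columns: tool x=-y, y=down tilted forward, z=forward, for world yaw
    B=np.array([[0,0,1],[-1,0,0],[0,-1,0.]])
    return Ro.from_euler('z',yaw)*Ro.from_matrix(B)*Ro.from_euler('x',tilt)
def row(p,R):
    s=ctrl.state();R0=Ro.from_rotvec(s['ee_rot'])
    print('at',s['clock'],s['eef_pos'].round(4),'axes',R0.as_matrix().round(3).tolist(),'q',s['qpos'].round(2),'F',s['ft_force'].round(1))
    print('row',(R0.inv().apply(np.asarray(p)-s['eef_pos'])/.25).round(3),((R0.inv()*R).as_rotvec()/np.pi).round(3))
E
python3 - <<'E'
from h import *
print(tgt(YAW,.78).as_matrix().round(2))
row([.39,-.035,.25],tgt(YAW,.7))
E
```

```text
[[-0.05  0.7   0.71]
 [-1.   -0.04 -0.04]
 [ 0.   -0.71  0.7 ]]
at 0.3 [ 0.1325 -0.585   0.242 ] axes [[0.221, -0.0, 0.975], [-0.975, 0.001, 0.221], [-0.001, -1.0, -0.0]] q [-1.35  0.31 -0.05  1.21 -0.    1.57] F [ 0.5  0.3 -0.3]
row [-1.918 -0.031  1.49 ] [ 0.221  0.085 -0.031]
```

Request:
{"fn": "arm_command", "kwargs": {
  "series": [
    [-0.96, -0.02, 0.74, 0.0, 0.085, 0, 85],
    [-0.96, -0.02, 0.74, 0.0, 0.085, 0, 85],
    [-0.96, -0.02, 0.74, 0.0, 0.085, 0, 85],
    [-0.96, -0.02, 0.74, 0.0, 0.085, 0, 85],
    [-0.96, -0.02, 0.74, 0.0, 0.085, 0, 85],
    [-0.96, -0.02, 0.74, 0.0, 0.085, 0, 85],
    [-0.96, -0.02, 0.74, 0.0, 0.085, 0, 85],
    [-0.96, -0.02, 0.74, 0.0, 0.085, 0, 85],
    [-0.96, -0.02, 0.74, 0.0, 0.085, 0, 85],
    [-0.96, -0.02, 0.74, 0.0, 0.085, 0, 85]
  ]
}}

```text
clock: 1.13
eef_pos: [0.2603, -0.3099, 0.2475]
ee_rot: [-1.189, 1.24, -1.241]
ft_force: [-0.7, -0.8, -0.1]
gripper_width: 0.994
```

```bash
python3 - <<'E'
from h import *
row([.39,-.035,.25],tgt(YAW,.7))
E
```

```text
at 1.1333 [ 0.2603 -0.3099  0.2475] axes [[-0.042, 0.0, 0.999], [-0.999, -0.001, -0.042], [0.001, -1.0, 0.0]] q [-0.87 -0.06 -0.46  1.17 -0.    2.31] F [-0.7 -0.8 -0.1]
row [-1.12  -0.011  0.472] [ 0.223  0.004 -0.001]
```

Request:
{"fn": "arm_command", "kwargs": {
  "series": [
    [-0.9, -0.01, 0.4, 0.0, -0.6, 0, 85],
    [-0.9, -0.01, 0.4, 0.0, -0.6, 0, 85],
    [-0.9, -0.01, 0.4, 0.0, -0.6, 0, 85],
    [-0.9, -0.01, 0.4, 0.0, -0.6, 0, 85],
    [-0.9, -0.01, 0.4, 0.0, -0.6, 0, 85],
    [-0.9, -0.01, 0.4, 0.0, -0.6, 0, 85],
    [-0.9, -0.01, 0.4, 0.0, -0.6, 0, 85],
    [-0.9, -0.01, 0.4, 0.0, -0.6, 0, 85],
    [-0.9, -0.01, 0.4, 0.0, -0.6, 0, 85],
    [-0.9, -0.01, 0.4, 0.0, -0.6, 0, 85],
    [-0.9, -0.01, 0.4, 0.0, -0.6, 0, 85],
    [-0.9, -0.01, 0.4, 0.0, -0.6, 0, 85]
  ]
}}

```text
clock: 2.13
eef_pos: [0.3702, -0.0906, 0.2498]
ee_rot: [-1.57, 0.087, -0.087]
ft_force: [-0.5, 0.0, -1.1]
gripper_width: 0.991
```

```bash
cat >> h.py <<'E'
def tf(yaw,tilt): return tgt(yaw,tilt)*Ro.from_euler('y',np.pi)
E
python3 - <<'E'
from h import *
row([.39,-.035,.25],tf(YAW,0))
row([.39,-.035,.25],tf(YAW,.7))
E
```

```text
at 2.1333 [ 0.3702 -0.0906  0.2498] axes [[0.994, -0.0, 0.11], [-0.11, -0.001, 0.994], [0.0, -1.0, -0.001]] q [-0.24 -0.11 -0.5   1.18 -0.    1.44] F [-0.5  0.  -1.1]
row [ 0.054 -0.001  0.23 ] [ 0.    -0.518 -0.   ]
at 2.1333 [ 0.3702 -0.0906  0.2498] axes [[0.994, -0.0, 0.11], [-0.11, -0.001, 0.994], [0.0, -1.0, -0.001]] q [-0.24 -0.11 -0.5   1.18 -0.    1.44] F [-0.5  0.  -1.1]
row [ 0.054 -0.001  0.23 ] [-0.17  -0.494 -0.181]
```

Request:
{"fn": "arm_command", "kwargs": {
  "series": [
    [0.03, 0, 0.23, -0.17, -0.494, -0.181, 85],
    [0.03, 0, 0.23, -0.17, -0.494, -0.181, 85],
    [0.03, 0, 0.23, -0.17, -0.494, -0.181, 85],
    [0.03, 0, 0.23, -0.17, -0.494, -0.181, 85],
    [0.03, 0, 0.23, -0.17, -0.494, -0.181, 85],
    [0.03, 0, 0.23, -0.17, -0.494, -0.181, 85],
    [0.03, 0, 0.23, -0.17, -0.494, -0.181, 85],
    [0.03, 0, 0.23, -0.17, -0.494, -0.181, 85],
    [0.03, 0, 0.23, -0.17, -0.494, -0.181, 85],
    [0.03, 0, 0.23, -0.17, -0.494, -0.181, 85],
    [0.03, 0, 0.23, -0.17, -0.494, -0.181, 85],
    [0.03, 0, 0.23, -0.17, -0.494, -0.181, 85]
  ]
}}

```text
clock: 3.13
eef_pos: [0.3844, -0.035, 0.2502]
ee_rot: [-1.78, -1.405, 0.644]
ft_force: [-0.3, -0.6, -0.3]
gripper_width: 0.996
```

```bash
python3 - <<'E'
from h import *
row([.40,-.034,.12],tf(YAW,.7))
E
```

```text
at 3.1333 [ 0.3844 -0.035   0.2502] axes [[0.266, 0.575, -0.773], [0.962, -0.101, 0.255], [0.069, -0.812, -0.58]] q [-0.01 -0.65 -1.    0.6  -0.09  0.25] F [-0.3 -0.6 -0.3]
row [-0.015  0.458  0.255] [-0.023 -0.067 -0.025]
```

Request:
{"fn": "arm_command", "kwargs": {
  "series": [
    [-0.015, 0.46, 0.25, -0.023, -0.067, -0.025, 85],
    [-0.015, 0.46, 0.25, -0.023, -0.067, -0.025, 85],
    [-0.015, 0.46, 0.25, -0.023, -0.067, -0.025, 85],
    [-0.015, 0.46, 0.25, -0.023, -0.067, -0.025, 85],
    [-0.015, 0.46, 0.25, -0.023, -0.067, -0.025, 85],
    [-0.015, 0.46, 0.25, -0.023, -0.067, -0.025, 85]
  ]
}}

```text
clock: 3.63
eef_pos: [0.4511, -0.0437, 0.2211]
ee_rot: [-1.708, -1.618, 0.797]
ft_force: [0.2, -0.3, 1.0]
gripper_width: 0.993
```

```bash
python3 - <<'E'
from h import *
row([.415,-.034,.05],tf(YAW,.7))
E
```

```text
at 3.6333 [ 0.4511 -0.0437  0.2211] axes [[0.056, 0.606, -0.793], [0.998, -0.031, 0.046], [0.003, -0.795, -0.607]] q [-0.13 -0.47 -1.02  0.37  0.05 -0.06] F [ 0.2 -0.3  1. ]
row [0.029 0.455 0.532] [-0.015 -0.001  0.001]
```

```bash
python3 - <<'E'
from h import *
row([.405,-.034,.2],tf(YAW,.35))
E
```

```text
at 3.6333 [ 0.4511 -0.0437  0.2211] axes [[0.056, 0.606, -0.793], [0.998, -0.031, 0.046], [0.003, -0.795, -0.607]] q [-0.13 -0.47 -1.02  0.37  0.05 -0.06] F [ 0.2 -0.3  1. ]
row [ 0.028 -0.046  0.199] [ 0.096 -0.001  0.001]
```

Request:
{"fn": "arm_command", "kwargs": {
  "series": [
    [0.028, -0.046, 0.2, 0.03, 0, 0, 45],
    [0.028, -0.046, 0.2, 0.06, 0, 0, 45],
    [0.028, -0.046, 0.2, 0.096, 0, 0, 45],
    [0.028, -0.046, 0.2, 0.096, 0, 0, 45],
    [0.028, -0.046, 0.2, 0.096, 0, 0, 45],
    [0.028, -0.046, 0.2, 0.096, 0, 0, 45]
  ]
}}

```text
clock: 4.13
eef_pos: [0.4047, -0.0342, 0.1994]
ee_rot: [-1.494, -1.416, 0.985]
ft_force: [-0.1, 0.2, 0.3]
gripper_width: 0.527
```

```bash
python3 - <<'E'
from h import *
row([.422,-.034,.10],tf(YAW,.33))
row([.422,-.034,.023],tf(YAW,.33))
E
```

```text
at 4.1333 [ 0.4047 -0.0342  0.1994] axes [[0.056, 0.344, -0.937], [0.998, -0.017, 0.054], [0.003, -0.939, -0.344]] q [-0.1  -0.33 -0.85  0.7   0.02 -0.04] F [-0.1  0.2  0.3]
row [0.003 0.397 0.072] [ 0.007 -0.001  0.001]
at 4.1333 [ 0.4047 -0.0342  0.1994] axes [[0.056, 0.344, -0.937], [0.998, -0.017, 0.054], [0.003, -0.939, -0.344]] q [-0.1  -0.33 -0.85  0.7   0.02 -0.04] F [-0.1  0.2  0.3]
row [0.002 0.686 0.178] [ 0.007 -0.001  0.001]
```

Request:
{"fn": "arm_command", "kwargs": {
  "series": [
    [0.01, 0.13, 0.03, 0.007, 0, 0, 45],
    [0.02, 0.26, 0.06, 0.007, 0, 0, 45],
    [0.02, 0.39, 0.09, 0.007, 0, 0, 45],
    [0.025, 0.5, 0.12, 0.007, 0, 0, 45],
    [0.025, 0.6, 0.15, 0.007, 0, 0, 45],
    [0.025, 0.66, 0.17, 0.007, 0, 0, 45],
    [0.025, 0.686, 0.178, 0.007, 0, 0, 45],
    [0.025, 0.686, 0.178, 0.007, 0, 0, 45]
  ]
}}

```text
clock: 4.8
eef_pos: [0.4354, -0.0295, 0.0309]
ee_rot: [-1.466, -1.389, 1.007]
ft_force: [0.1, 0.9, -0.4]
gripper_width: 0.525
```

```bash
python3 - <<'E'
from h import *
row([.448,-.0285,.023],tf(YAW,.4))
c=cam('side'); cv2.imwrite('pics/s2.png',cv2.resize(c[0][100:280,130:370,::-1],None,fx=3,fy=3,interpolation=cv2.INTER_CUBIC))
E
```

```text
at 4.8 [ 0.4354 -0.0295  0.0309] axes [[0.056, 0.307, -0.95], [0.998, -0.014, 0.054], [0.003, -0.951, -0.308]] q [-0.07  0.02 -1.03  0.21  0.01 -0.02] F [ 0.1  0.9 -0.4]
row [ 0.007  0.046 -0.038] [-0.028 -0.001  0.001]
```

View pics/s2.png

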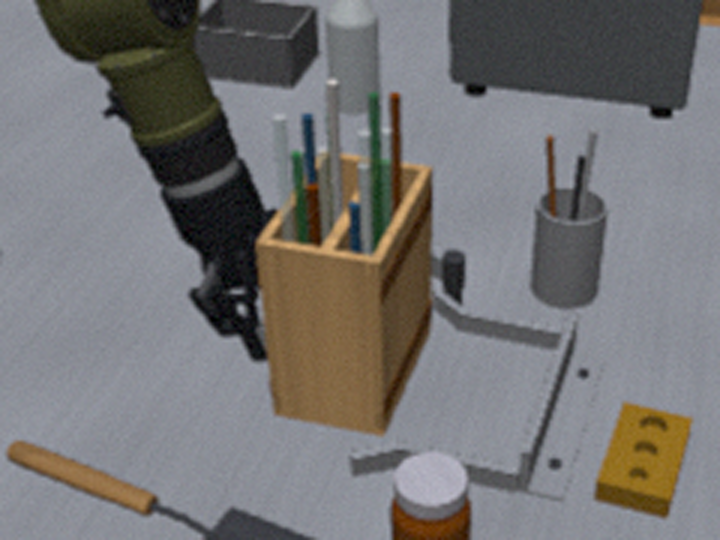

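The tool is just behind the crate's near face, at about (265,350) in the crop, with the tip leading the body slightly and no contact yet. Now a slow, low push.

Request:
{"fn": "arm_command", "kwargs": {
  "series": [
    [0.003, 0.03, 0.0, 0, 0, 0, 45],
    [0.003, 0.042, -0.02, 0, 0, 0, 45],
    [0.003, 0.048, -0.047, 0, 0, 0, 45],
    [0.003, 0.054, -0.066, -0.008, 0, 0, 45],
    [0.003, 0.06, -0.085, -0.015, 0, 0, 45],
    [0.003, 0.066, -0.104, -0.022, 0, 0, 45],
    [0.003, 0.072, -0.123, -0.03, 0, 0, 45],
    [0.003, 0.078, -0.142, -0.035, 0, 0, 45],
    [0.003, 0.078, -0.142, -0.035, 0, 0, 45]
  ]
}}

```text
clock: 5.6
eef_pos: [0.4861, -0.0317, 0.0293]
ee_rot: [-1.535, -1.455, 0.951]
ft_force: [0.3, 0.7, -0.3]
gripper_width: 0.528
```

```bash
python3 - <<'E'
from h import *
row([.50,-.0325,.023],tf(YAW,.5))
c=cam('side'); cv2.imwrite('pics/s3.png',cv2.resize(c[0][100:280,130:370,::-1],None,fx=3,fy=3,interpolation=cv2.INTER_CUBIC))
E
```

```text
at 5.6 [ 0.4861 -0.0317  0.0293] axes [[0.056, 0.397, -0.916], [0.998, -0.019, 0.053], [0.003, -0.918, -0.398]] q [-0.07  0.08 -1.02  0.06  0.01 -0.01] F [ 0.3  0.7 -0.3]
row [-0.     0.045 -0.041] [-0.029 -0.001  0.001]
```

View pics/s3.png

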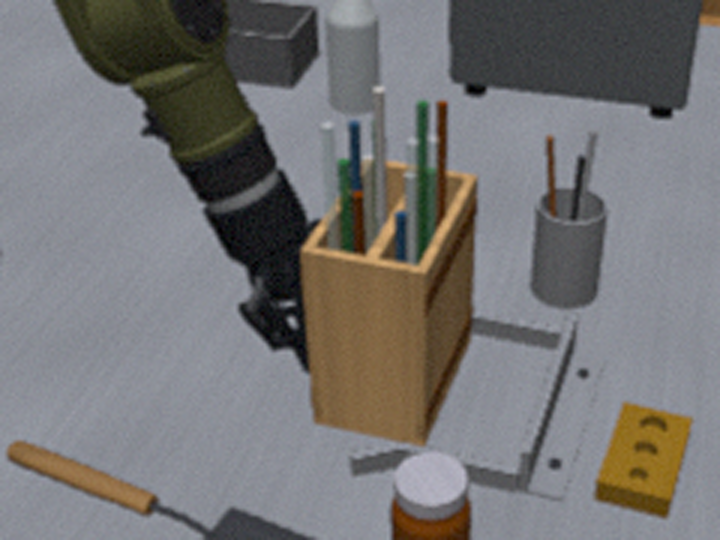

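The crate has slid about 35 mm and is still upright (base corner now at (315,423) in the crop). Continuing the push.

Request:
{"fn": "arm_command", "kwargs": {
  "series": [
    [0, 0.018, -0.012, 0, 0, 0, 45],
    [0, 0.03, -0.026, 0, 0, 0, 45],
    [0, 0.038, -0.044, 0, 0, 0, 45],
    [0, 0.046, -0.062, -0.005, 0, 0, 45],
    [0, 0.054, -0.08, -0.01, 0, 0, 45],
    [0, 0.062, -0.098, -0.015, 0, 0, 45],
    [0, 0.07, -0.116, -0.02, 0, 0, 45],
    [0, 0.078, -0.134, -0.025, 0, 0, 45],
    [0, 0.086, -0.152, -0.03, 0, 0, 45],
    [0, 0.094, -0.17, -0.03, 0, 0, 45],
    [0, 0.101, -0.188, -0.03, 0, 0, 45],
    [0, 0.101, -0.188, -0.03, 0, 0, 45]
  ]
}}

```text
clock: 6.65
eef_pos: [0.5394, -0.0347, 0.0248]
ee_rot: [-1.603, -1.518, 0.894]
ft_force: [-1.6, -0.6, -0.7]
gripper_width: 0.525
```

```bash
python3 - <<'E'
from h import *
row([.56,-.036,.023],tf(YAW,.5))
c=cam('top'); cv2.imwrite('pics/t2.png',cv2.resize(c[0][155:265,220:366,::-1],None,fx=5.4,fy=5.4,interpolation=cv2.INTER_CUBIC))
E
```

```text
at 6.65 [ 0.5394 -0.0347  0.0248] axes [[0.056, 0.481, -0.875], [0.998, -0.024, 0.051], [0.003, -0.876, -0.482]] q [-0.07  0.16 -1.02 -0.11  0.01 -0.01] F [-1.6 -0.6 -0.7]
row [-0.001  0.046 -0.069] [ 0.001 -0.001  0.001]
```

View pics/t2.png

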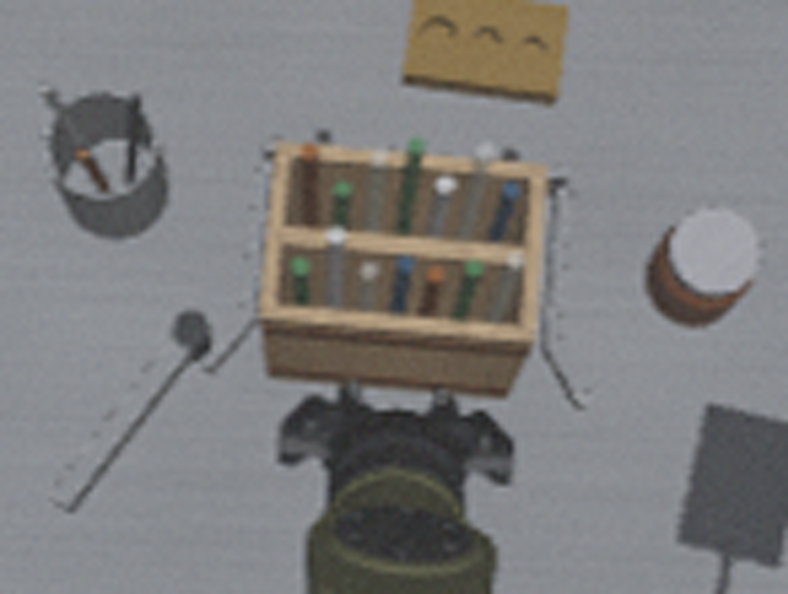

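The crate is in the mouth and upright. Its rim corners are at (277,142), (549,162), (533,338) and (262,318), and the near base edge runs (268,375) to (505,395). Fingertips touch the face at x≈350 and 440.

```bash
cat >> h.py <<'E'
def crate(T,pts,off,f=(788/146,5.4)):
    P=np.array([ray(((u+.5)/f[0]-.5+off[0],(v+.5)/f[1]-.5+off[1]),T,.18) for u,v in pts])
    c=P.mean(0);ey=(P[0]+P[3]-P[1]-P[2]);yaw=np.arctan2(-ey[0],ey[1])
    q=Ro.from_euler('z',-YAW).apply(c-D);print('crate',c[:2].round(4),'yaw',yaw.round(3),'in dock',q[:2].round(4),'dyaw',(yaw-YAW).round(3))
E
python3 - <<'E'
from h import *
T=cam('top')
crate(T,((277,142),(549,162),(533,338),(262,318)),(220,155))
crate(T,((259,253),(531,270),(521,452),(245,436)),(220,165))
E
```

```text
crate [ 0.6028 -0.0331] yaw -0.041 in dock [-0.0331  0.0061] dyaw 0.014
crate [ 0.5102 -0.0268] yaw -0.026 in dock [-0.1259  0.0073] dyaw 0.029
```

Request:
{"fn": "arm_command", "kwargs": {
  "series": [
    [0, 0.013, -0.017, 0, 0, 0, 45],
    [0, 0.022, -0.035, 0, 0, 0, 45],
    [0, 0.032, -0.052, 0, 0, 0, 45],
    [0, 0.041, -0.07, 0, 0, 0, 45],
    [0, 0.051, -0.087, 0, 0, 0, 45],
    [0, 0.06, -0.101, 0, 0, 0, 45],
    [0, 0.062, -0.105, 0, 0, 0, 45]
  ]
}}

```text
clock: 7.33
eef_pos: [0.5709, -0.0364, 0.0243]
ee_rot: [-1.603, -1.519, 0.893]
ft_force: [-3.2, 1.0, -0.6]
gripper_width: 0.531
```

Request:
{"fn": "arm_command", "kwargs": {
  "series": [
    [0, 0.005, -0.008, 0, 0, 0, 45],
    [0, 0.008, -0.014, 0, 0, 0, 45],
    [0, 0.008, -0.014, 0, 0, 0, 45]
  ]
}}

```text
clock: 7.58
eef_pos: [0.5737, -0.0364, 0.0236]
ee_rot: [-1.601, -1.518, 0.894]
ft_force: [-8.8, 0.6, 3.0]
gripper_width: 0.526
```

Request:
{"fn": "arm_command", "kwargs": {
  "series": [
    [0, 0.006, -0.01, 0, 0, 0, 45],
    [0, 0.006, -0.01, 0, 0, 0, 45],
    [0, 0.006, -0.01, 0, 0, 0, 45]
  ]
}}

```text
clock: 7.83
eef_pos: [0.574, -0.0363, 0.0222]
ee_rot: [-1.598, -1.515, 0.897]
ft_force: [-12.0, 0.4, 6.3]
gripper_width: 0.529
```

```bash
python3 - <<'E'
from h import *
row(d2w(-.15,0,.06),tf(YAW,.45))
c=cam('top'); cv2.imwrite('pics/t3.png',cv2.resize(c[0][145:255,220:366,::-1],None,fx=5.4,fy=5.4,interpolation=cv2.INTER_CUBIC))
E
```

```text
at 7.8333 [ 0.574  -0.0363  0.0222] axes [[0.056, 0.477, -0.877], [0.998, -0.023, 0.051], [0.004, -0.879, -0.477]] q [-0.07  0.22 -0.94 -0.08  0.01 -0.01] F [-12.    0.4   6.3]
row [-0.005 -0.302  0.238] [ 0.015 -0.001  0.001]
```

View pics/t3.png

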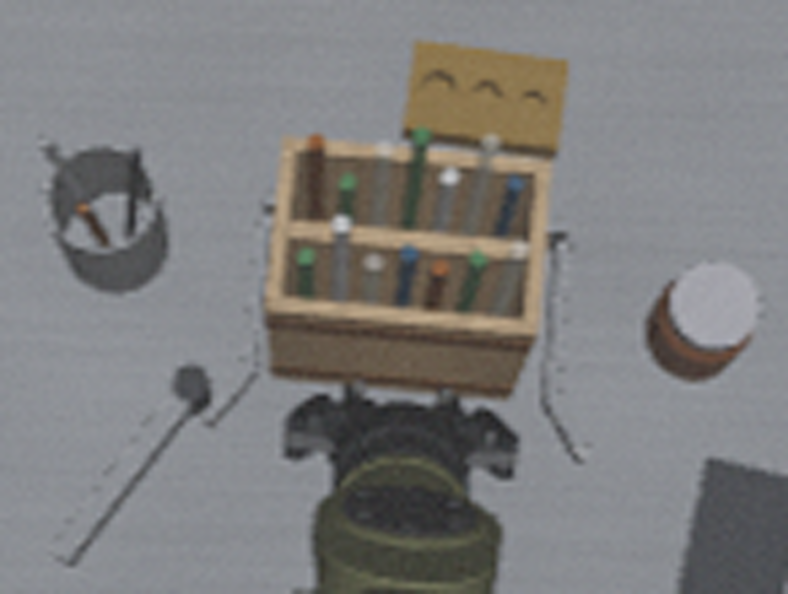

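The crate looks square and home: rim corners (283,138), (551,157), (539,332), (267,310). The tool stalled with 12 N on it. Backing off and lifting clear.

Request:
{"fn": "arm_command", "kwargs": {
  "series": [
    [0, -0.03, 0.06, 0, 0, 0, 45],
    [0, -0.06, 0.12, 0, 0, 0, 45],
    [0, -0.11, 0.2, 0, 0, 0, 0],
    [0, -0.22, 0.26, 0, 0, 0, 0],
    [0, -0.36, 0.24, 0, 0, 0, 0],
    [0, -0.48, 0.12, 0, 0, 0, 0],
    [0, -0.56, 0.07, 0, 0, 0, 0],
    [0, -0.56, 0.07, 0, 0, 0, 0]
  ]
}}

```text
clock: 8.55
eef_pos: [0.4972, -0.0326, 0.1446]
ee_rot: [-1.608, -1.524, 0.889]
ft_force: [1.6, 0.1, 0.4]
gripper_width: -0.005
```

```bash
python3 - <<'E'
from h import *
row(d2w(-.135,.205,.15),tf(YAW,.45))
T=cam('top'); crate(T,((283,138),(551,157),(539,332),(267,310)),(220,145))
E
```

```text
at 8.55 [ 0.4972 -0.0326  0.1446] axes [[0.056, 0.488, -0.871], [0.998, -0.024, 0.051], [0.004, -0.872, -0.489]] q [-0.07 -0.17 -0.96  0.27  0.01 -0.01] F [1.6 0.1 0.4]
row [ 0.817 -0.01  -0.021] [ 0.019 -0.001  0.001]
crate [ 0.6368 -0.0348] yaw -0.043 in dock [0.001  0.0063] dyaw 0.012
```

Request:
{"fn": "arm_command", "kwargs": {
  "series": [
    [0.15, -0.01, 0, 0, 0, 0, 0],
    [0.3, -0.01, 0, 0, 0, 0, 0],
    [0.45, -0.01, 0, 0.01, 0, 0, 0],
    [0.6, -0.01, -0.01, 0.019, 0, 0, 0],
    [0.72, -0.01, -0.02, 0.019, 0, 0, 0],
    [0.82, -0.01, -0.02, 0.019, 0, 0, 0],
    [0.82, -0.01, -0.02, 0.019, 0, 0, 0],
    [0.82, -0.01, -0.02, 0.019, 0, 0, 0]
  ]
}}

```text
clock: 9.27
eef_pos: [0.5108, 0.1733, 0.1467]
ee_rot: [-1.562, -1.484, 0.93]
ft_force: [-0.7, -0.0, -1.9]
gripper_width: -0.001
```

```bash
python3 - <<'E'
from h import *
row(d2w(-.135,.205,.045),tf(YAW,.45))
c=cam('top'); cv2.imwrite('pics/t4.png',cv2.resize(c[0][145:255,220:366,::-1],None,fx=5.4,fy=5.4,interpolation=cv2.INTER_CUBIC))
print(proj(d2w(-.07,.126,.041),c),proj(d2w(-.07-.13*np.sin(2.11),.126-.13*np.cos(2.11),.041),c))
E
```

```text
at 9.2667 [0.5108 0.1733 0.1467] axes [[0.053, 0.432, -0.9], [0.999, -0.02, 0.049], [0.003, -0.901, -0.433]] q [ 0.45 -0.02 -0.78  0.41 -0.21  0.46] F [-0.7 -0.  -1.9]
row [-0.01   0.369  0.171] [-0.001  0.     0.001]
[255.62903804 217.06646778] [231.52442352 248.93417199]
```

View pics/t4.png

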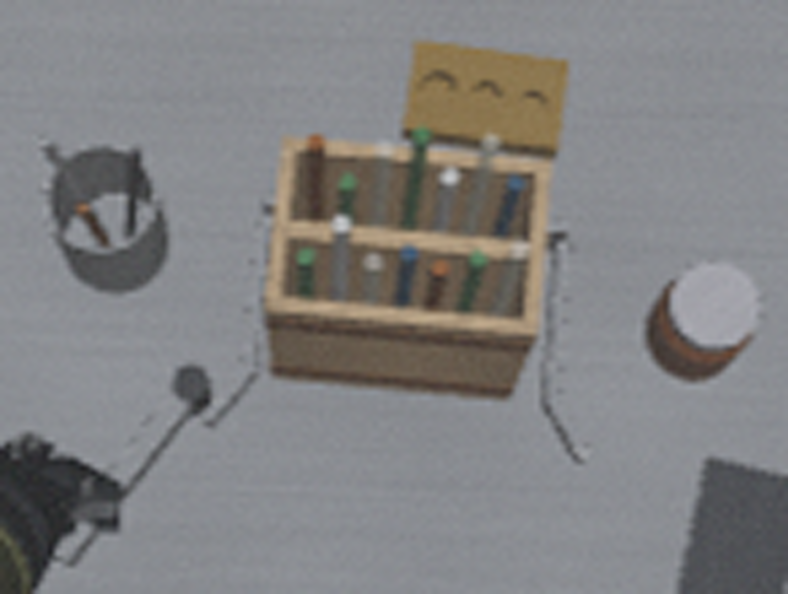

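Request:
{"fn": "arm_command", "kwargs": {
  "series": [
    [0.015, 0.06, 0.03, 0, 0, 0, 0],
    [0.015, 0.14, 0.065, 0, 0, 0, 0],
    [0.015, 0.22, 0.1, 0, 0, 0, 0],
    [0.015, 0.3, 0.14, 0, 0, 0, 0],
    [0.015, 0.35, 0.163, 0, 0, 0, 0],
    [0.015, 0.37, 0.171, 0, 0, 0, 0],
    [0.015, 0.37, 0.171, 0, 0, 0, 0]
  ]
}}

```text
clock: 9.9
eef_pos: [0.5106, 0.1741, 0.0428]
ee_rot: [-1.563, -1.478, 0.932]
ft_force: [-0.7, -0.9, 0.4]
gripper_width: 0.002
```

```bash
python3 - <<'E'
from h import *
s=ctrl.state();R0=Ro.from_rotvec(s['ee_rot'])
row(d2w(-.135,.21,.045),tf(YAW,.45))
for th in np.arange(2.0,-.06,-.1):
    r=.095-.0*th; off=.007+.015
    x=-.07-r*np.sin(th)-off*np.cos(th); y=.126-r*np.cos(th)+off*np.sin(th)
    p=d2w(x,y,.045); print(round(th,2),p[:2].round(3),(R0.inv().apply(p-s['eef_pos'])/.25).round(3))
E
```

```text
at 9.9 [0.5106 0.1741 0.0428] axes [[0.057, 0.429, -0.901], [0.998, -0.023, 0.052], [0.001, -0.903, -0.43]] q [ 0.45  0.15 -0.9   0.13 -0.21  0.47] F [-0.7 -0.9  0.4]
row [ 0.009 -0.005 -0.009] [-0.002 -0.001  0.   ]
2.0 [0.499 0.152] [-0.089 -0.027  0.035]
1.9 [0.493 0.145] [-0.121 -0.036  0.055]
1.8 [0.488 0.136] [-0.156 -0.044  0.072]
1.7 [0.483 0.128] [-0.191 -0.051  0.086]
1.6 [0.48  0.119] [-0.229 -0.056  0.096]
1.5 [0.477 0.109] [-0.267 -0.059  0.103]
1.4 [0.476 0.1  ] [-0.306 -0.061  0.107]
1.3 [0.475 0.09 ] [-0.344 -0.061  0.107]
1.2 [0.475 0.08 ] [-0.383 -0.06   0.104]
1.1 [0.477 0.07 ] [-0.422 -0.057  0.097]
1.0 [0.479 0.061] [-0.459 -0.052  0.087]
0.9 [0.482 0.052] [-0.495 -0.045  0.073]
0.8 [0.486 0.043] [-0.529 -0.037  0.056]
0.7 [0.491 0.035] [-0.561 -0.028  0.037]
0.6 [0.497 0.027] [-0.591 -0.017  0.014]
0.5 [0.504 0.02 ] [-0.619 -0.005 -0.011]
0.4 [0.511 0.013] [-0.643  0.008 -0.038]
0.3 [0.519 0.007] [-0.664  0.022 -0.068]
0.2 [0.527 0.002] [-0.682  0.037 -0.099]
0.1 [ 0.536 -0.002] [-0.697  0.052 -0.132]
-0.0 [ 0.545 -0.005] [-0.707  0.068 -0.166]
```

Request:
{"fn": "arm_command", "kwargs": {
  "series": [
    [-0.045, -0.015, 0.02, 0, 0, 0, 0],
    [-0.089, -0.027, 0.035, 0, 0, 0, 0],
    [-0.121, -0.036, 0.055, 0, 0, 0, 0],
    [-0.156, -0.044, 0.072, 0, 0, 0, 0],
    [-0.191, -0.051, 0.086, 0, 0, 0, 0],
    [-0.229, -0.056, 0.096, 0, 0, 0, 0],
    [-0.267, -0.059, 0.103, 0, 0, 0, 0],
    [-0.306, -0.061, 0.107, 0, 0, 0, 0],
    [-0.344, -0.061, 0.107, 0, 0, 0, 0],
    [-0.383, -0.06, 0.104, 0, 0, 0, 0],
    [-0.422, -0.057, 0.097, 0, 0, 0, 0],
    [-0.422, -0.057, 0.097, 0, 0, 0, 0]
  ]
}}

```text
clock: 10.9
eef_pos: [0.4807, 0.0695, 0.0474]
ee_rot: [-1.562, -1.47, 0.936]
ft_force: [-0.2, -0.5, 0.0]
gripper_width: -0.0
```

```bash
python3 - <<'E'
from h import *
s=ctrl.state();R0=Ro.from_rotvec(s['ee_rot'])
row(d2w(-.135,.21,.045),tf(YAW,.45))
for th in np.arange(1,-.11,-.1):
    r=.095; off=.007+.015
    x=-.07-r*np.sin(th)-off*np.cos(th); y=.126-r*np.cos(th)+off*np.sin(th)
    p=d2w(x,y,.045); print(round(th,2),p[:2].round(3),(R0.inv().apply(p-s['eef_pos'])/.25).round(3))
c=cam('top'); cv2.imwrite('pics/t5.png',cv2.resize(c[0][145:255,220:366,::-1],None,fx=5.4,fy=5.4,interpolation=cv2.INTER_CUBIC))
E
```

```text
at 10.9 [0.4807 0.0695 0.0474] axes [[0.06, 0.423, -0.904], [0.998, -0.027, 0.053], [-0.002, -0.906, -0.424]] q [ 0.22  0.03 -1.02  0.09 -0.12  0.26] F [-0.2 -0.5  0. ]
row [ 0.433  0.051 -0.087] [-0.004 -0.001 -0.001]
1.0 [0.479 0.061] [-0.034  0.007  0.008]
0.9 [0.482 0.052] [-0.07   0.013 -0.005]
0.8 [0.486 0.043] [-0.105  0.021 -0.022]
0.7 [0.491 0.035] [-0.137  0.031 -0.042]
0.6 [0.497 0.027] [-0.167  0.041 -0.065]
0.5 [0.504 0.02 ] [-0.194  0.053 -0.09 ]
0.4 [0.511 0.013] [-0.218  0.066 -0.118]
0.3 [0.519 0.007] [-0.239  0.08  -0.147]
0.2 [0.527 0.002] [-0.257  0.095 -0.179]
0.1 [ 0.536 -0.002] [-0.271  0.11  -0.212]
0.0 [ 0.545 -0.005] [-0.282  0.126 -0.246]
-0.1 [ 0.555 -0.007] [-0.289  0.143 -0.28 ]
```

View pics/t5.png

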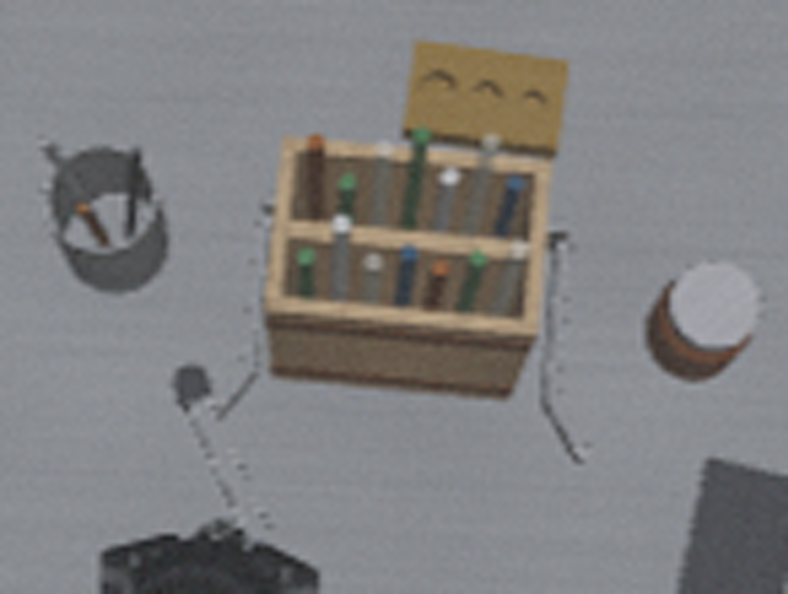

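The gate bar, (195,400) to about (255,530), is swinging inward ahead of the fingertips. Crate, cup and jar are unchanged. Continuing the arc.

Request:
{"fn": "arm_command", "kwargs": {
  "series": [
    [-0.034, 0.007, 0.008, 0, 0, 0, 0],
    [-0.07, 0.013, -0.005, 0, 0, 0, 0],
    [-0.105, 0.021, -0.022, 0, 0, 0, 0],
    [-0.137, 0.031, -0.042, 0, 0, 0, 0],
    [-0.167, 0.041, -0.065, 0, 0, 0, 0],
    [-0.194, 0.053, -0.09, 0, 0, 0, 0],
    [-0.218, 0.066, -0.118, 0, 0, 0, 0],
    [-0.239, 0.08, -0.147, 0, 0, 0, 0],
    [-0.257, 0.095, -0.179, 0, 0, 0, 0],
    [-0.271, 0.11, -0.212, 0, 0, 0, 0],
    [-0.275, 0.115, -0.225, 0, 0, 0, 0],
    [-0.275, 0.115, -0.225, 0, 0, 0, 0]
  ]
}}

```text
clock: 11.95
eef_pos: [0.5411, -0.0029, 0.0456]
ee_rot: [-1.563, -1.47, 0.935]
ft_force: [0.6, 0.1, -0.1]
gripper_width: -0.007
```

```bash
python3 - <<'E'
from h import *
row(d2w(-.088,.03,.045),tf(YAW,.45))
c=cam('top'); cv2.imwrite('pics/t6.png',cv2.resize(c[0][145:255,220:366,::-1],None,fx=5.4,fy=5.4,interpolation=cv2.INTER_CUBIC))
E
```

```text
at 11.95 [ 0.5411 -0.0029  0.0456] axes [[0.061, 0.424, -0.903], [0.998, -0.027, 0.054], [-0.001, -0.905, -0.425]] q [ 0.01  0.12 -0.93  0.08 -0.03  0.07] F [ 0.6  0.1 -0.1]
row [-0.011  0.017 -0.029] [-0.003 -0.001 -0.001]
```

View pics/t6.png

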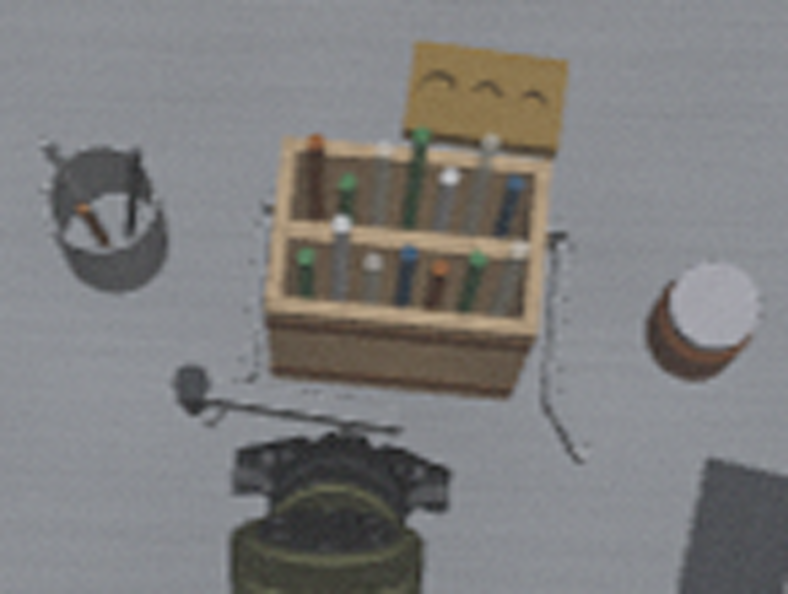

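The bar, (205,402) to (400,430), is nearly shut. Pressing gently to the stop.

Request:
{"fn": "arm_command", "kwargs": {
  "series": [
    [0, 0.005, -0.011, 0, 0, 0, 0],
    [0, 0.01, -0.021, 0, 0, 0, 0],
    [0, 0.012, -0.026, 0, 0, 0, 0],
    [0, 0.012, -0.026, 0, 0, 0, 0]
  ]
}}

```text
clock: 12.33
eef_pos: [0.5476, -0.0029, 0.0455]
ee_rot: [-1.562, -1.47, 0.936]
ft_force: [-0.3, -0.3, 0.6]
gripper_width: 0.002
```

Request:
{"fn": "arm_command", "kwargs": {
  "series": [
    [0, 0.004, -0.009, 0, 0, 0, 0],
    [0, 0.007, -0.014, 0, 0, 0, 0],
    [0, 0.007, -0.014, 0, 0, 0, 0]
  ]
}}

```text
clock: 12.58
eef_pos: [0.5483, -0.0029, 0.0437]
ee_rot: [-1.558, -1.467, 0.939]
ft_force: [-9.6, 0.7, 6.1]
gripper_width: 0.003
```

At the hard stop (about 10 N). Holding briefly, then retreating straight back and up.

Request:
{"fn": "arm_command", "kwargs": {
  "series": [
    [0, 0.002, -0.004, 0, 0, 0, 0],
    [0, 0.002, -0.004, 0, 0, 0, 0],
    [0, -0.02, 0.045, 0, 0, 0, 0],
    [0, -0.05, 0.11, 0, 0, 0, 0],
    [0, -0.1, 0.2, 0, 0, 0, 0],
    [0, -0.25, 0.2, 0, 0, 0, 0],
    [0, -0.4, 0.2, 0, 0, 0, 0],
    [0, -0.5, 0.2, 0, 0, 0, 0],
    [0, -0.5, 0.2, 0, 0, 0, 0]
  ]
}}

```text
clock: 13.33
eef_pos: [0.4529, 0.0033, 0.1418]
ee_rot: [-1.563, -1.473, 0.933]
ft_force: [1.8, -0.4, 0.2]
gripper_width: 0.002
```

```bash
python3 - <<'E'
from h import *
print(ctrl.state()['eef_pos'],ctrl.state()['ft_force'])
c=cam('top'); cv2.imwrite('pics/t7.png',cv2.resize(c[0][145:255,220:366,::-1],None,fx=5.4,fy=5.4,interpolation=cv2.INTER_CUBIC))
for th in(0,.1):
  a=proj(d2w(-.07-.13*np.sin(th)-.007*np.cos(th),.126-.13*np.cos(th)+.007*np.sin(th),.055),c); print(th,(a-[220,145])*5.4)
d=np.abs(c[0].astype(int)-np.load('c0.npz')['t']).max(2)
for n,(x,y,z) in dict(jar=(.6265,-.2194,.085),cup=(.675,.145,.1)).items():
  u,v=proj((x,y,z),c).astype(int); print(n,d[v-15:v+16,u-15:u+16].mean())
E
```

```text
[0.45285322 0.00332955 0.1417503 ] [ 1.83244466 -0.35362087  0.22415748]
0 [405.40051058 414.94810801]
0.1 [401.40645178 435.89088951]
jar 5.126951092611862
cup 5.054110301768991
```

View pics/t7.png

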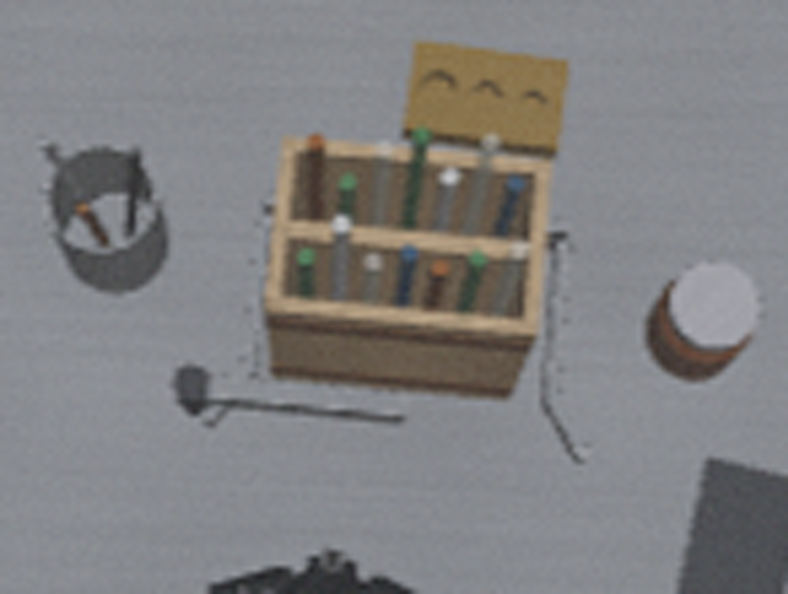

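The gate bar's near edge ends at about (403,417). The shut prediction is (405,415), against (401,436) for 0.1 rad, so it is shut. The crate hasn't moved, and the jar and cup are unchanged. Handing in.

```bash
python3 -c "
from workcell import ctrl
print(ctrl.finish_job())"
```

```text
the job is handed in; nothing more can be done
None
```

The crate is home against the rear stop with the gate shut behind it. I handed the job in at about 13.4 s of the 72 s; no verdict is reported.

I pushed the crate low with the tilted fingertips until it stalled at about 12 N. Then I swung the gate round with closed fingers to its hard stop, about 10 N, and retreated clear.

**Last checks:**
- **Crate:** it stood upright at x ≈ +1 mm, y ≈ +6 mm and 0.012 rad off square in the dock frame. I measured this right after the push, and it looked unmoved in the final picture.
- **Gate:** the tip was within about 3 crop pixels of its predicted shut position, where 0.1 rad open would be about 20.
- **Other loose things:** the overhead image at the jar and cup matched the start, the mould looked unmoved in the crops, and only the paddle's edge was in view. I did not re-check the paddle fully, or the hammer and water bottle, but the arm never worked low near them.

**Off plan:** near the crate the arm was at a joint limit and could not take the planned tilt. In one air move it drifted forward toward the rods, with no contact force, so I started the push with less tilt.

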